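# Clip the battery pack into its charging cradle

## Robot

A 6-joint arm with a two-finger parallel gripper is mounted at the origin on a cart in front of the work surface, level with it; the furniture and walls round the work are solid. World frame = base frame: x ahead of the robot, y to its left, z up, the work surface at z = 0. Lengths are in m, angles in rad, forces in N, time in s.
With the tool pointing down it reaches from about 0.225 to 0.725 m from the base axis. Payload 3.1 kg.
Tool frame: the origin (TCP) lies on the centre line of the jaws, within the pads' length; the fingertips stand 11 mm ahead of it and the grasp point (between the pads) lies 8 mm behind it; z points along the fingers, y is the direction in which the jaws open and shut (so a half turn about z gives the same grasp; the last joint's range is limited). The gripper opens to 85 mm and grips with 20 to 120 N. Pads are 22 mm wide; open, the fingers measure 114 mm over their backs; the gripper's body (76 mm by 85 mm) begins 54 mm behind the grasp point. The pads swing forward as they close: fully open they stand 13 mm farther back than shut.
Start: joints at [-1.235, 0.048, 0.099, 1.622, 0, 1.443], TCP at [0.235, -0.47, 0.242] pointing down, gripper open.
Joint ranges: [-2.91, 2.91], [-0.99, 1.94], [-1.21, 1.42], [-2.12, 2.29], [-1.49, 1.47], [-3.14, 3.14]. Speed limits (rad/s): [2.79, 2.79, 3.14, 3.14, 3.14, 3.14].

## Interface

Orientations are given as a unit quaternion [w, x, y, z].
In Python, from plant import observe, eyes, ticket gives the robot as it stands.
- The arm moves only by the tool drive_tool, never from a script. Its argument "series" is a list of rows, each a list of 3 entries, a list of its own where there are three numbers: the closure in counts, from 0 (fully open) to 255 (shut), then the shift along the tool's x, y, z normalised to -1 to 1, where 1 is 50 cm, then the turn about the tool's z normalised to -1 to 1, where 1 is 30 degrees. A call has exactly 5 rows; each row is the pose to reach, as a shift and turn from the pose measured when the call began, along the tool's axes at that moment; what a row does not reach only later rows make up. A row lasts 1/8 s, in which the tool goes at most 62.5 mm and 10.7 degrees, less where a joint would pass 70% of its speed; a pose out of reach is approached as far as the arm can. A call with a number of a shift or a turn outside -1 to 1 is refused whole. A call with a gripper value outside its range is refused whole. The fingers move at their own pace and stop on an object; "squeeze" is the grip in N (left out, the last holds). Time passes only in rows, so rows that repeat a pose let the fingers close, or fill a call up. It gives the time, the measured TCP pose, the force and the opening at its end, in the units of the state.
- observe(): the state, without advancing time (a new reading comes with each control period).
- eyes.grab_frame(name): name is "scene" or "side" or "wrist"; returns (picture, depth): 480x640x3 uint8, red, green, blue; 480x640 float32, m along the optical axis (not along the pixel's ray), 0 where there is no reading.
- eyes.calibration(name): a dict with "fx", "fy", "cx", "cy" (pixels), "world_to_cam" (4x4, takes a point from world to camera coordinates); the wrist camera has in their place "tool_from_camera" (4x4, takes a point from camera to tool coordinates, whose origin is the TCP and whose axes are the flange's). Camera axes: x right, y down, z forward; pixel columns grow to the right and rows downward; lengths in m; the calibration is good to about 2 mm. A picture is of the moment at which its call begins: read the wrist's pose just before it. calibration takes no time and is no camera call.
- ticket.sign_off(): hands the job in, once; it reports no verdict.
The state is a dict: "time": time; "joint_pos": joint angles; "dq": joint speeds; "joint_efforts": joint torques, N m; "tool_pos": TCP position; "tcp_rot": TCP orientation; "ft_force": force on the tool from outside, world axes, zero at the start; "ft_torque": the same for the moment, N m; "gripper_width": finger opening in m.
Only numpy, scipy, OpenCV 4.12 (cv2) and the standard library are available. Lean on these libraries where they do the work, as an engineer would, in place of code of your own. Each camera call takes 0.05 s, during which the arm holds its last target.

## Task

Put the loose battery pack into the white charging cradle: slip its nose tongue under the cradle's lip first, with the tab end still raised, then press the tab end down until both blue sprung tabs snap under the ledge. Leave the pack clipped in, lying flat and let go, and do not disturb the timer, the sample cup or the dropper bottle.

Things in the scene. Friction and masses are not known exactly. Their poses are not given: they have to be found in the camera images.
- pack: Grey battery pack, 0.14-0.28 kg, loose, lying flat, top up. Origin: centre of the underside, z up. Body 54 mm wide (x), 28 high, from y = -58 to 47, two thin cheeks at the sides on to y = 59. Nose end (-y): black tongue 36 wide, 6 thick, flush with the underside, y = -58 to -68. Tab end (+y): two blue sprung tabs between the cheeks. Take it across its width near y = 0 (ribbed sides).
- pack_nose (a point): Tip of the pack's nose tongue, mid thickness: (0, -68, 3) mm in the pack's frame, with the pack's axes.
- pack_pad (a point): Centre of the blue ribbed thumb pad on the pack's top near the tab end: (0, 38, 28) mm in the pack's frame; the place to press. Pressing home takes about 10 to 20 N here. With the nose hooked and let go, this end rests about 7 to 12 mm too high, its tabs on the ledge; seated, this point is 38 to 40 mm above the worktop.
- tab_a (a joint): Sprung tab of the pack at x = -12 mm: blue tongue 14 mm wide, hinged 3 mm above the underside at y = 55.5. Its barb stands out to y = 62, flat top 16 mm above the underside, sloped below. 0 = sprung out, grows to 0.42 rad as it bends inwards; springs back by itself.
- tab_b (a joint): The same tab at x = +12 mm.
- cradle: White charging cradle, fixed. Origin: centre of its underside, z up; axes as the seated pack's: lip at -y, blue ledge at +y. Base plate 92 x 168 mm, 10 thick: the pack lies on it. Guide walls at x = +-28.5 (inner faces, 1.5 clear of the pack), top z = 23, flared above to z = 29, at y = -62 to -30 and 32 to 62; between them the sides are open for the fingers.
- cradle_seat (a point): Point on the cradle's floor, (0, 0, 10) mm in its frame, where the pack's origin lies when seated; slack about 1.5 mm each way, 2 mm upwards at the tab end. A black sprung contact block in the floor at y = 42, 6 mm proud, lifts the tab end again (about 3 N) unless the tabs have caught.
- cradle_lip (a point): Middle of the lower edge of the lip, (0, -60, 21) mm in the cradle's frame: below it is a slot 11 mm high (from the floor at 10 mm) and 9.5 mm deep for the tongue. The lip is 5 mm thick.
- cradle_ledge (a point): Middle of the upper inner edge of the blue ledge, (0, 58, 33) mm in the cradle's frame. The ledge is 5 mm thick; its underside, 28 mm above the worktop, holds the barbs down.
- timer: White pocket timer, 56 x 62 x 18 mm, loose; origin at the centre of its underside. Leave alone.
- sample_cup: Sample cup with green cap, 48 mm across, 43 mm high, loose; origin at the centre of its underside. Leave alone.
- dropper_bottle: White dropper bottle with red cap, 35 mm across, 88 mm high, loose; origin at the centre of its underside. Leave alone.
Things that resemble listed ones, but are neither listed nor needed, are in the scene too. Of the things that look like the cradle, the larger one is meant.

How it is judged:
On the way:
1. the pack's nose tongue is under the lip while its tab end is still raised (y of pack_nose in the frame of cradle between -0.075 and -0.062 m and z of pack_nose in the frame of cradle below 0.021 m and horizontal distance between pack and cradle_seat below 0.012 m and z of pack_pad in the frame of cradle above 0.0425 m), for 0.1 s.
At the end, for the whole second after the job is handed in: The pack lies in the cradle within 5 mm of its seat and flat to 0.06 rad, its tongue under the lip, its thumb pad no more than 3.5 mm above the fully pressed height, both tabs sprung out (below 0.12 rad) under the ledge, at rest and let go (horizontal distance between pack and cradle_seat below 0.005 m and z of pack_pad in the frame of cradle below 0.0415 m and z of pack_nose in the frame of cradle below 0.0175 m and y of pack_nose in the frame of cradle below -0.064 m and angle between pack's own z axis and vertical below 0.06 rad and angle between the y axis of pack and the y axis of cradle, either way round below 0.08 rad and value of joint each of tab_a, tab_b below 0.12 rad and linear speed of pack below 0.02 m/s); the robot touches nothing.
It fails at once if the timer, sample cup or dropper bottle is moved by more than 20 mm or knocked over (distance of any of timer, sample_cup, dropper_bottle from where it was at the start of the episode above 0.02 m or angle between any of dropper_bottle, sample_cup's own z axis and vertical above 0.5 rad).
It also fails if it takes over 42 s, if anything falls off the work surface, if the arm or the gripper's body presses on something with over 40 N, if the wrist force passes 120 N, or if a joint passes its speed limit or range.

## Working session

There is one attempt and no reset: what is moved stays moved. The work goes in short steps, Python scripts to look and compute and a tool call to move; the robot and the scene stay as the last step left them, time stands still between calls to the robot, and variables do not carry over. Pictures are saved under pics/ and viewed, and the job is handed in when it is done.

Besides the shell and the picture viewer there is one more tool, called after "Request:" in YAML: its name, and indented under it one key for each argument. drive_tool: Moves the arm, as the interface text tells. Its arguments: {"type":"object","properties":{"series":{"type":"array","items":{"type":"array"}},"squeeze":{"type":"number"}},"required":["series"]}

```bash
ls; mkdir -p pics
python3 - <<'E'
from plant import observe, eyes
import cv2
s=observe();print(s)
for n in("scene","side","wrist"):
    p,d=eyes.grab_frame(n);cv2.imwrite(f"pics/{n}0.png",p[:,:,::-1])
    import numpy as np;np.savez(f"{n}0.npz",p=p,d=d)
    print(n,eyes.calibration(n))
E
```

```text
pics
{'time': 0.0, 'joint_pos': array([-1.23477546e+00,  4.87478894e-02,  9.75845442e-02,  1.62197948e+00,
        1.83131728e-05,  1.44300527e+00]), 'dq': array([-0.00126722,  0.00028555,  0.00052675, -0.00042918, -0.00040493,
        0.00028225]), 'joint_efforts': array([ 4.95481595e-05, -3.38786244e+01,  3.20013320e+01,  2.04132852e-02,
       -2.08911720e-04,  1.13996339e-05]), 'tool_pos': array([ 0.23466956, -0.46898506,  0.24111194]), 'tcp_rot': array([-1.16784734e-03,  9.73229443e-01,  2.29832710e-01, -1.12825134e-04]), 'ft_force': array([ 0.2983211 , -0.22964725, -0.44457801]), 'ft_torque': array([ 0.02389639, -0.03682097,  0.05659884]), 'gripper_width': 0.08543300469628355}
scene {'fx': 583.364467356828, 'fy': 583.364467356828, 'cx': 327.76352317071354, 'cy': 244.13253107491008, 'world_to_cam': array([[ 0.89996471, -0.43524888,  0.02493866, -0.64487903],
       [-0.19460891, -0.45226445, -0.87039315, -0.01549702],
       [ 0.39011651,  0.77846983, -0.49172535,  1.18433526],
       [ 0.        ,  0.        ,  0.        ,  1.        ]])}
side {'fx': 555.4851510513934, 'fy': 555.4851510513934, 'cx': 317.47066402950605, 'cy': 238.46575927079752, 'world_to_cam': array([[ 0.98316544, -0.18130176,  0.02270195, -0.58891944],
       [-0.08428199, -0.56022859, -0.82403912, -0.10249429],
       [ 0.16211803,  0.80825343, -0.56607786,  1.18215343],
       [ 0.        ,  0.        ,  0.        ,  1.        ]])}
wrist {'fx': 345.5025864542204, 'fy': 345.5025864542204, 'cx': 321.6585755257263, 'cy': 237.3735566567885, 'tool_from_camera': array([[-4.76082315e-04, -9.57343928e-01, -2.88950473e-01,
         7.26180732e-02],
       [ 9.99999772e-01, -3.17569233e-04, -5.95462703e-04,
         7.21352557e-04],
       [ 4.78300824e-04, -2.88950691e-01,  9.57343862e-01,
        -1.32274438e-01],
       [ 0.00000000e+00,  0.00000000e+00,  0.00000000e+00,
         1.00000000e+00]])}
```

View pics/scene0.png

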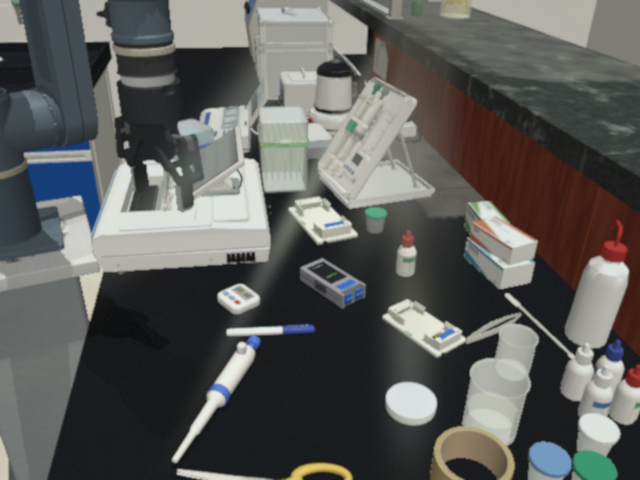

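View pics/side0.png

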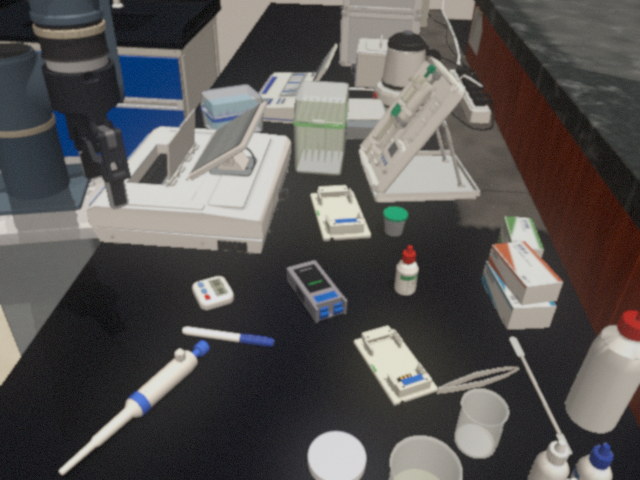

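View pics/wrist0.png

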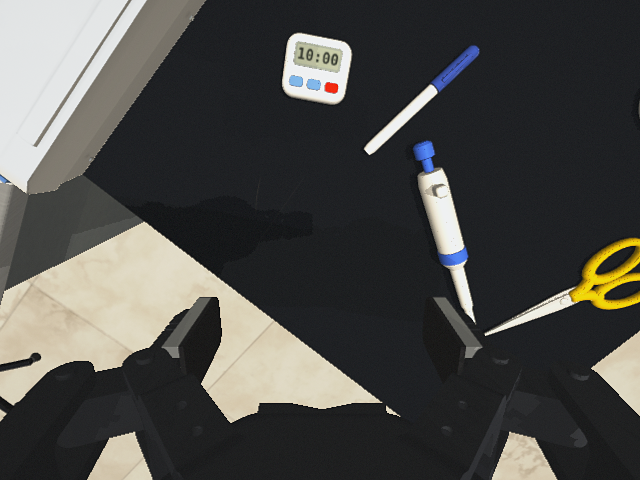

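Scene view: the pack is at about (332,282), with cradle candidates at (425,327) and (322,220). The timer is at (238,298), the bottle at (406,255) and the cup at (376,218). The wrist view shows only the timer and distractors. Next I'll size both cradles and locate the pack.

```bash
cat > h.py <<'E'
import numpy as np, cv2
from plant import observe, eyes
from scipy.spatial.transform import Rotation as R
def T_cam_world(n,s=None):
    c=eyes.calibration(n)
    if 'world_to_cam' in c: return c,np.linalg.inv(c['world_to_cam'])
    T=np.eye(4);q=s['tcp_rot'];T[:3,:3]=R.from_quat([q[1],q[2],q[3],q[0]]).as_matrix();T[:3,3]=s['tool_pos']
    return c,T@c['tool_from_camera']
def ray(c,T,uv,z):
    uv=np.atleast_2d(np.asarray(uv,float));d=np.c_[(uv[:,0]-c['cx'])/c['fx'],(uv[:,1]-c['cy'])/c['fy'],np.ones(len(uv))]@T[:3,:3].T
    o=T[:3,3];return o+d*((z-o[2])/d[:,2])[:,None]
def cloud(c,T,d):
    v,u=np.mgrid[0:480,0:640];P=np.stack([(u-c['cx'])/c['fx']*d,(v-c['cy'])/c['fy']*d,d],-1)
    P=P@T[:3,:3].T+T[:3,3];P[d==0]=np.nan;return P
E
python3 - <<'E'
from h import *
for n in("scene","side"):
    f=np.load(n+"0.npz");p,d=f['p'].astype(int),f['d'];c,T=T_cam_world(n);P=cloud(c,T,d)
    hsv=cv2.cvtColor(f['p'],cv2.COLOR_RGB2HSV)
    hgt=P[...,2]; m=((hgt>0.004)&(hgt<0.06)&(P[...,0]<0.85)&(P[...,0]>0.2)).astype(np.uint8)
    k,L,st,ce=cv2.connectedComponentsWithStats(m)
    for i in range(1,k):
        if st[i,4]<150: continue
        q=P[L==i];xy=(q[:,:2]*1000).astype(np.float32);r=cv2.minAreaRect(xy)
        print(n,st[i],[round(x) for x in ce[i]],np.round(np.median(q,0),3),'rect',np.round(r[0]),np.round(r[1]),round(r[2]),'zmax',round(np.percentile(q[:,2],98),3))
E
```

```text
scene [173  33  25  14 272] [185, 40] [0.797 1.783 0.032] rect [ 800. 1788.] [ 68. 122.] 65 zmax 0.059
scene [ 85  34  28  42 543] [98, 48] [0.386 1.858 0.03 ] rect [ 386. 1611.] [630. 121.] 86 zmax 0.058
scene [ 199  104   59   48 1276] [229, 122] [0.592 0.424 0.047] rect [596. 423.] [324. 160.] 82 zmax 0.057
scene [ 307  111  103   96 2822] [346, 172] [ 0.753 -0.059  0.028] rect [768. 115.] [165. 571.] 0 zmax 0.058
scene [260 160  47  32 993] [284, 179] [ 0.593 -0.013  0.033] rect [577.  28.] [ 84. 159.] 26 zmax 0.059
scene [ 288  197   69   49 1819] [321, 221] [ 0.598 -0.2    0.01 ] rect [ 604. -204.] [186.  93.] 89 zmax 0.032
scene [364 208  23  24 430] [375, 219] [ 0.692 -0.277  0.037] rect [ 697. -266.] [46. 48.] 3 zmax 0.043
scene [ 464  233   65   55 1818] [496, 263] [ 0.804 -0.531  0.034] rect [ 826. -499.] [127.  60.] 85 zmax 0.059
scene [ 129  239  141   32 3038] [199, 254] [ 0.316 -0.281  0.036] rect [ 319. -285.] [ 25. 251.] 76 zmax 0.059
scene [396 245  20  31 511] [405, 260] [ 0.658 -0.447  0.034] rect [ 661. -442.] [29. 35.] 50 zmax 0.057
scene [ 300  259   65   48 17
[... 3551 characters left out ...]
.808 -0.742  0.033] rect [ 818. -732.] [32. 64.] 37 zmax 0.059
side [464 395  40  30 872] [484, 410] [ 0.676 -0.718  0.041] rect [ 670. -725.] [23. 47.] 53 zmax 0.059
side [ 455  409   48   49 1297] [476, 438] [ 0.647 -0.757  0.033] rect [ 653. -749.] [25. 51.] 53 zmax 0.059
side [ 308  431   58   49 2405] [336, 457] [ 0.485 -0.739  0.016] rect [ 486. -735.] [67. 68.] 79 zmax 0.018
side [528 451  41  29 709] [547, 469] [ 0.703 -0.814  0.05 ] rect [ 711. -812.] [28. 35.] 50 zmax 0.057
side [ 394  455   58   25 1065] [420, 469] [ 0.568 -0.786  0.043] rect [ 568. -791.] [22. 60.] 67 zmax 0.06
side [570 454  42  26 577] [589, 471] [ 0.747 -0.825  0.052] rect [ 763. -804.] [67. 35.] 71 zmax 0.058
```

The far cradle at about (0.605, -0.205) measures 168x92 mm with its ledge top at 33 mm, so it's the larger one I want. The near one tops out at only 24 mm. The pack is at about (0.515, -0.434), yawed about 15°. I'll move the wrist camera over the pack.

Request:
drive_tool:
  series:
    - [0, [0.53, 0.19, 0], -1]
    - [0, [0.53, 0.19, 0], -1]
    - [0, [0.53, 0.19, 0], -1]
    - [0, [0.53, 0.19, 0], -1]
    - [0, [0.53, 0.19, 0], -1]
  squeeze: 20

```text
time: 0.78
tool_pos: [0.5171, -0.434, 0.2396]
tcp_rot: [-0.002, 0.88, 0.475, 0.0]
ft_force: [-0.1, -0.3, -0.4]
gripper_width: 0.0854
```

Request:
drive_tool:
  series:
    - [0, [0, 0, 0], -0.35]
    - [0, [0, 0, 0], -0.7]
    - [0, [0, 0, 0], -1]
    - [0, [0, 0, 0], -1]
    - [0, [0, 0, 0], -1]

```text
time: 1.4
tool_pos: [0.517, -0.434, 0.2393]
tcp_rot: [-0.002, 0.728, 0.686, 0.001]
ft_force: [-1.0, 0.4, 0.3]
gripper_width: 0.0853
```

Run:
```python
from h import *
s=observe();p,d=eyes.grab_frame("wrist");cv2.imwrite("pics/w1.png",p[:,:,::-1]);np.savez("w1.npz",p=p,d=d,q=s['tcp_rot'],t=s['tool_pos'])
print(s['time'],s['tool_pos'],s['tcp_rot'],s['joint_pos'])
```

```text
1.4 [ 0.51696969 -0.43397454  0.23927077] [-1.94705987e-03  7.27731417e-01  6.85859147e-01  6.51266013e-04] [-7.98239584e-01  4.71659440e-01  6.00716796e-01  1.70372542e+00
  1.36765214e-03  8.31779206e-01]
```

View pics/w1.png

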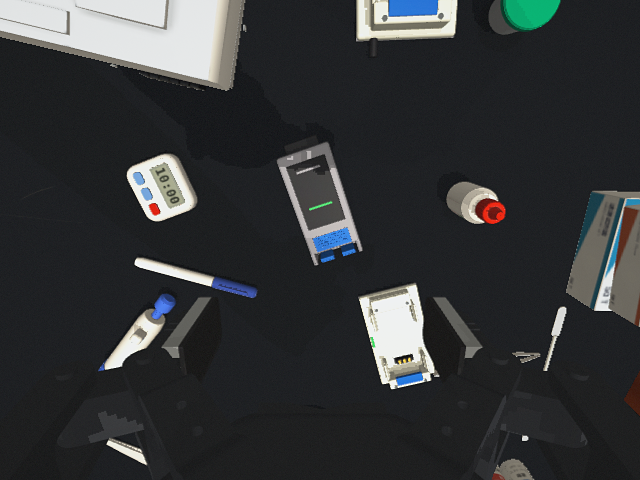

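The wrist view shows the pack at about (320,203) with its blue tabs at the lower end (335,255). The timer is at (162,187) and the bottle at (475,200). The target cradle is at the top edge (407,15), and the small one at (398,335). Next I'll measure the pack accurately.

```bash
cat >> h.py <<'E'
def load(f):
    a=np.load(f);return a['p'],a['d'],{'tcp_rot':a['q'],'tool_pos':a['t']}
E
python3 - <<'E'
from h import *
p,d,s=load("w1.npz");c,T=T_cam_world("wrist",s);P=cloud(c,T,d)
roi=np.zeros((480,640),bool);roi[120:285,255:385]=1
m=((P[...,2]>0.012)&roi)
print('table z',np.nanmedian(P[...,2][280:300,270:330]),'top z',np.nanpercentile(P[...,2][m],[5,25,50,75,95]))
top=(m&(P[...,2]>0.024)).astype(np.uint8)
k,L,st,ce=cv2.connectedComponentsWithStats(top);i=1+np.argmax(st[1:,4]);uv=np.argwhere(L==i)[:,::-1]
w=ray(c,T,uv,0.028)[:,:2]*1000
r=cv2.minAreaRect(w.astype(np.float32));print('top rect',r)
hsv=cv2.cvtColor(p,cv2.COLOR_RGB2HSV);b=(hsv[...,0]>95)&(hsv[...,0]<125)&(hsv[...,1]>130)&roi
k,L,st,ce=cv2.connectedComponentsWithStats(b.astype(np.uint8))
for i in range(1,k):
    if st[i,4]>25: print('blue',st[i],ce[i],ray(c,T,ce[i],.028)[0], np.nanmedian(P[L==i],0))
# scene/side check of blue pad by two views
rays=[]
for n in("scene","side"):
    f=np.load(n+"0.npz");hs=cv2.cvtColor(f['p'],cv2.COLOR_RGB2HSV);cc,TT=T_cam_world(n);PP=cloud(cc,TT,f['d'])
    q=(hs[...,0]>95)&(hs[...,0]<125)&(hs[...,1]>130)&(np.hypot(PP[...,0]-.515,PP[...,1]+.434)<.08)&(PP[...,2]>.025)
    u=np.argwhere(q)[:,::-1].mean(0);print(n,u,q.sum(),np.nanmedian(PP[q],0))
E
```

```text
table z 0.000599440475589047 top z [0.02619801 0.02811975 0.02872184 0.02925297 0.03002294]
top rect ((515.0604248046875, -431.38604736328125), (54.125755310058594, 116.67450714111328), 15.134917259216309)
blue [313 228  38  24 514] [331.74708171 239.48054475] [ 0.52450972 -0.46704011  0.028     ] [ 0.52459224 -0.46673808  0.02909844]
blue [341 243  16  14 143] [347.75524476 249.28671329] [ 0.54071838 -0.47877075  0.028     ] [ 0.54108392 -0.48154727  0.0179479 ]
blue [320 250  16  13 143] [326.95804196 255.94405594] [ 0.51853347 -0.48487551  0.028     ] [ 0.518497   -0.48789224  0.0176427 ]
scene [345.625      284.20833333] 72 [ 0.52425329 -0.4664901   0.02768083]
side [325.80597015 297.07462687] 134 [ 0.52455253 -0.46755697  0.02936398]
```

The pack top measures 54.1 x 116.7 mm (expected 54 x 117) at 28.5 mm, and the pad agrees across three views. Next I'll look down on the cradle.

Request:
drive_tool:
  series:
    - [0, [0.42, 0.15, 0], 0]
    - [0, [0.42, 0.15, 0], 0]
    - [0, [0.42, 0.15, 0], 0]
    - [0, [0.42, 0.15, 0], 0]
    - [0, [0.42, 0.15, 0], 0]

```text
time: 2.08
tool_pos: [0.6051, -0.2258, 0.2402]
tcp_rot: [-0.002, 0.726, 0.687, 0.001]
ft_force: [-0.2, 0.0, 0.3]
gripper_width: 0.0852
```

Run:
```python
from h import *
s=observe();p,d=eyes.grab_frame("wrist");cv2.imwrite("pics/w2.png",p[:,:,::-1]);np.savez("w2.npz",p=p,d=d,q=s['tcp_rot'],t=s['tool_pos'])
print(s['time'],s['tool_pos'],s['tcp_rot'],s['joint_pos'],s['dq'])
```

```text
2.075 [ 0.60513542 -0.2258257   0.24022552] [-0.00184438  0.72640379  0.6872651   0.00089961] [-0.46233932  0.38139893  0.48326385  1.67550724  0.0029571   1.16381045] [-0.05547117  0.00667303  0.00370993 -0.00494907 -0.03493962 -0.01704722]
```

View pics/w2.png

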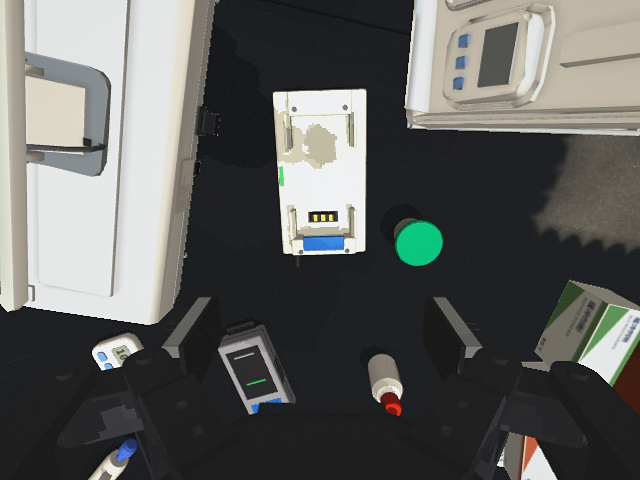

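The view shows the target cradle at (320,172), with the blue ledge at (323,243), the contact block at (323,217) and the lip end at the top (318,103). The cup is at (418,242). Next I'll measure the cradle's frame.

Run:
```python
from h import *
p,d,s=load("w2.npz");c,T=T_cam_world("wrist",s);P=cloud(c,T,d)
roi=np.zeros((480,640),bool);roi[70:275,250:385]=1
m=(P[...,2]>0.006)&roi
k,L,st,ce=cv2.connectedComponentsWithStats(m.astype(np.uint8));i=1+np.argmax(st[1:,4]);mm=L==i;print(st[i],ce[i])
q=P[mm];z=q[:,2];print('z hist',np.histogram(z,np.arange(.004,.042,.002)))
r=cv2.minAreaRect((q[:,:2]*1000).astype(np.float32));print('depth rect all',r)
fl=q[(z<.0125)];r=cv2.minAreaRect((fl[:,:2]*1000).astype(np.float32));print('floor rect',r)
# edges by side medians: ray onto z=.01 of the mask contour
w=ray(c,T,np.argwhere(mm)[:,::-1],.010)[:,:2]*1000
r=cv2.minAreaRect(w.astype(np.float32));print('ray rect',r)
hsv=cv2.cvtColor(p,cv2.COLOR_RGB2HSV);b=(hsv[...,0]>95)&(hsv[...,0]<125)&(hsv[...,1]>130)&roi
u=np.argwhere(b)[:,::-1];print('blue',u.mean(0),len(u),np.nanmedian(P[b],0))
r2=cv2.minAreaRect((ray(c,T,u,.033)[:,:2]*1000).astype(np.float32));print('blue rect@33',r2)
cy=(hsv[...,0]>15)&(hsv[...,0]<35)&(hsv[...,1]>150)&roi;u=np.argwhere(cy)[:,::-1];print('contacts',u.mean(0),np.nanmedian(P[cy],0))
for n in("scene","side"):
    f=np.load(n+"0.npz");hs=cv2.cvtColor(f['p'],cv2.COLOR_RGB2HSV);cc,TT=T_cam_world(n);PP=cloud(cc,TT,f['d'])
    q=(hs[...,0]>95)&(hs[...,0]<125)&(hs[...,1]>130)&(np.hypot(PP[...,0]-.605,PP[...,1]+.205)<.09)&(PP[...,2]>.03)
    print(n,q.sum(),np.nanmedian(PP[q],0))
    mm=(PP[...,2]>.006)&(np.hypot(PP[...,0]-.605,PP[...,1]+.205)<.11)&(PP[...,2]<.013)
    print(n,'rect',cv2.minAreaRect((PP[mm][:,:2]*1000).astype(np.float32)))
```

```text
[  273    89    93   178 14463] [321.07522644 170.46539445]
z hist (array([   0,   52, 2195, 7828,  479,   70,  171,   51,   42,  102,  483,
       1318,  428,  298,  778,  168,    0,    0,    0]), array([0.004, 0.006, 0.008, 0.01 , 0.012, 0.014, 0.016, 0.018, 0.02 ,
       0.022, 0.024, 0.026, 0.028, 0.03 , 0.032, 0.034, 0.036, 0.038,
       0.04 , 0.042]))
depth rect all ((605.3360595703125, -203.27340698242188), (182.9171142578125, 92.24046325683594), 88.48645782470703)
floor rect ((605.3360595703125, -203.27340698242188), (182.9171142578125, 92.24046325683594), 88.48645782470703)
ray rect ((605.32666015625, -203.25286865234375), (182.30015563964844, 91.39629364013672), 88.55947875976562)
blue [322.95390071 241.48758865] 564 [ 0.6039954  -0.26023171  0.03352004]
blue rect@33 ((570.9707641601562, -206.16729736328125), (57.305320739746094, 157.5287322998047), 24.55107879638672)
contacts [322.54545455 217.54545455] [ 0.60402443 -0.23773102  0.01730485]
scene 16 [ 0.60047573 -0.26030738  0.03154123]
scene rect ((628.9983520507812, -207.32861328125), (182.62554931640625, 143.7768096923828), 87.8788070678711)
side 33 [ 0.60180014 -0.2617555   0.0335453 ]
side rect ((629.0377807617188, -206.25262451171875), (184.75819396972656, 139.38250732421875), 88.79649353027344)
```

Run:
```python
from h import *
p,d,s=load("w2.npz");c,T=T_cam_world("wrist",s);P=cloud(c,T,d)
roi=np.zeros((480,640),bool);roi[70:275,250:385]=1
hsv=cv2.cvtColor(p,cv2.COLOR_RGB2HSV)
m=(P[...,2]>0.006)&(P[...,2]<.013)&roi&(p.min(2)>90)
m=cv2.morphologyEx(m.astype(np.uint8),cv2.MORPH_OPEN,np.ones((3,3)))
w=ray(c,T,np.argwhere(m>0)[:,::-1],.010)[:,:2]*1000
r=cv2.minAreaRect(w.astype(np.float32));print('ray rect',r)
b=(hsv[...,0]>95)&(hsv[...,0]<125)&(hsv[...,1]>130)&(P[...,2]>.03)&roi
b[:225]=0
u=np.argwhere(b)[:,::-1];rb=cv2.minAreaRect((ray(c,T,u,.033)[:,:2]*1000).astype(np.float32));print('blue@33',rb,len(u))
a=np.radians(r[2] if r[2]>45 else r[2]+90);ey=-np.array([np.cos(a),np.sin(a)]);ex=np.array([-ey[1],ey[0]])*-1;ex=np.array([ey[1],-ey[0]])
print('ey',ey,'ex',ex)
o=np.array(r[0])
L=(P[...,:2]*1000-o);y=L@ey;x=L@ex;z=P[...,2]*1000
for lo,hi in((15,24),(25,29.5),(30,36)):
    k=(z>lo)&(z<hi)&roi
    print(lo,hi,'y',np.percentile(y[k],[1,10,25,50,75,90,99]).round(1),'x',np.percentile(x[k],[1,10,50,90,99]).round(1))
k=(y<-55)&(y>-90)&(abs(x)<15)&roi
print('lip profile');
for yy in range(-86,-50,2):
    kk=k&(y>=yy)&(y<yy+2);print(yy,np.nanmedian(z[kk]).round(1) if kk.any() else None,end='; ')
print()
for yy in range(45,90,2):
    kk=(abs(x)<10)&(y>=yy)&(y<yy+2)&roi;print(yy,np.nanmedian(z[kk]).round(1) if kk.any() else None,end='; ')
print()
for xx in range(-50,50,2):
    kk=(abs(y+45)<10)&(x>=xx)&(x<xx+2)&roi;print(xx,np.nanmedian(z[kk]).round(1) if kk.any() else None,end='; ')
```

```text
ray rect ((605.6566162109375, -195.4718017578125), (166.52049255371094, 91.17403411865234), 88.52979278564453)
blue@33 ((603.8297729492188, -260.533447265625), (14.967403411865234, 41.12120056152344), 88.54977416992188) 554
ey [-0.02565714 -0.9996708 ] ex [-0.9996708   0.02565714]
15 24 y [-59.7 -49.3   1.   40.7  45.   57.6  61.3] x [-29.9 -28.5   0.5  28.8  30.4]
25 29.5 y [-81.  -78.5 -74.4 -67.3 -60.4  33.1  60.8] x [-34.2 -29.8  -0.1  29.9  33.9]
30 36 y [-56.7  56.6  61.6  66.7  72.   75.4  77.6] x [-33.2 -29.2   0.4  29.5  33.7]
lip profile
-86 0.7; -84 8.0; -82 26.0; -80 26.9; -78 26.9; -76 26.7; -74 26.7; -72 26.5; -70 26.7; -68 26.7; -66 26.6; -64 26.8; -62 26.6; -60 11.0; -58 10.7; -56 11.0; -54 None; -52 None; 
45 16.5; 47 11.1; 49 10.4; 51 10.8; 53 10.5; 55 10.6; 57 11.7; 59 22.3; 61 32.7; 63 33.0; 65 33.5; 67 33.6; 69 33.6; 71 33.8; 73 32.5; 75 32.4; 77 31.8; 79 None; 81 None; 83 None; 85 None; 87 None; 89 0.5; 
-50 0.8; -48 0.5; -46 9.5; -44 10.8; -42 10.8; -40 10.9; -38 11.0; -36 29.0; -34 29.9; -32 28.0; -30 23.4; -28 10.9; -26 10.9; -24 10.9; -22 10.9; -20 10.6; -18 10.8; -16 10.9; -14 10.9; -12 10.6; -10 10.8; -8 10.6; -6 10.5; -4 11.0; -2 10.9; 0 10.7; 2 10.7; 4 10.7; 6 10.5; 8 10.8; 10 10.8; 12 10.9; 14 10.8; 16 10.6; 18 10.8; 20 10.8; 22 10.5; 24 10.7; 26 10.7; 28 22.5; 30 27.5; 32 30.0; 34 29.5; 36 10.5; 38 10.6; 40 10.9; 42 10.4; 44 9.8; 46 0.7; 48 0.6;
```

Cradle: the plate rect is 166.5x91, centred at (605.7, -195.5). Its +y axis is (-0.026, -1.0). The lip is about 26 mm high with its inner edge at y = -60.5, and the ledge top is about 33 mm. All of this fits the text. I'll move to the pack and descend.

Request:
drive_tool:
  series:
    - [0, [-0.42, -0.157, 0.2], -0.61]
    - [0, [-0.42, -0.157, 0.26], -0.61]
    - [0, [-0.42, -0.157, 0.3], -0.61]
    - [0, [-0.42, -0.157, 0.3], -0.61]
    - [0, [-0.42, -0.157, 0.3], -0.61]

```text
time: 2.75
tool_pos: [0.5093, -0.435, 0.0854]
tcp_rot: [-0.005, 0.611, 0.791, 0.001]
ft_force: [0.4, 0.9, -0.2]
gripper_width: 0.0857
```

```bash
cat >> h.py <<'E'
PO=np.array([.5149,-.4309]);PA=15.1
def rel(s,x,y,z,yawdeg):
    "shift in tool axes (normalised) and turn (normalised) to put TCP at x,y,z with tool y at world yawdeg"
    q=s['tcp_rot'];M=R.from_quat([q[1],q[2],q[3],q[0]]).as_matrix()
    ty=np.degrees(np.arctan2(M[1,1],M[0,1]));print('tool y yaw',ty.round(2),'tilt',M[:,2].round(4))
    return (M.T@(np.array([x,y,z])-s['tool_pos'])/.5).round(4), round(-(yawdeg-ty)/30,3)
E
python3 - <<'E'
from h import *
s=observe();print(s['tool_pos'],rel(s,.5149,-.4309,.011,15.1))
E
```

```text
tool y yaw 14.64 tilt [-0.0067  0.0066 -1.    ]
[ 0.50925233 -0.4350033   0.08536742] (array([0.0039, 0.0137, 0.1487]), np.float64(-0.015))
```

Request:
drive_tool:
  series:
    - [0, [0.005, 0.014, 0.04], -0.015]
    - [0, [0.005, 0.014, 0.08], -0.015]
    - [0, [0.005, 0.014, 0.11], -0.015]
    - [0, [0.005, 0.014, 0.13], -0.015]
    - [0, [0.005, 0.014, 0.13], -0.015]

```text
time: 3.38
tool_pos: [0.515, -0.4293, 0.0195]
tcp_rot: [-0.005, 0.608, 0.794, 0.001]
ft_force: [0.4, 0.9, 0.9]
gripper_width: 0.085
```

Run:
```python
from h import *
s=observe();print(s['tool_pos'],s['ft_force'],rel(s,.5149,-.4309,.011,15.1))
p,d=eyes.grab_frame("wrist");cv2.imwrite("pics/w3.png",p[:,:,::-1])
```

```text
tool y yaw 15.15 tilt [-0.0078  0.0078 -0.9999]
[ 0.51497926 -0.42925558  0.01948063] [0.38060379 0.89482369 0.86285829] (array([-0.0033, -0.0009,  0.0169]), np.float64(0.002))
```

View pics/w3.png

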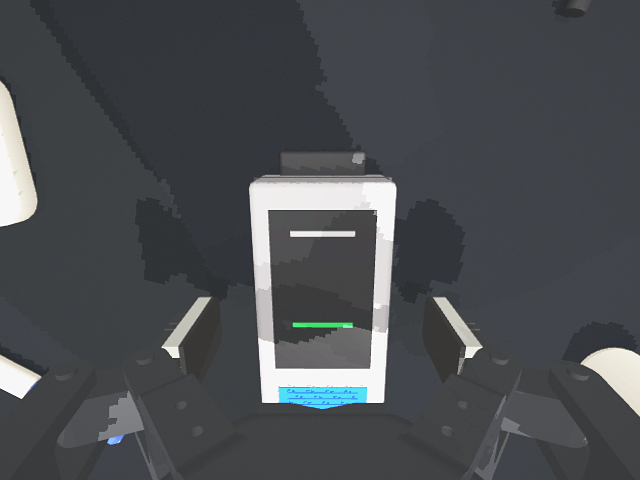

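The pack lies straight and centred between the open fingers (edges at columns 255 and 392, fingers at 200 and 440). I'll lower the last 8 mm and close.

Request:
drive_tool:
  series:
    - [0, [-0.002, -0.001, 0.016], 0]
    - [0, [-0.002, -0.001, 0.016], 0]
    - [150, [-0.002, -0.001, 0.016], 0]
    - [255, [-0.002, -0.001, 0.016], 0]
    - [255, [-0.002, -0.001, 0.016], 0]
  squeeze: 25

```text
time: 4.05
tool_pos: [0.5154, -0.4313, 0.0129]
tcp_rot: [-0.004, 0.608, 0.794, 0.001]
ft_force: [1.1, 0.2, 1.6]
gripper_width: 0.0533
```

Request:
drive_tool:
  series:
    - [255, [0, 0, 0], 0]
    - [255, [0, 0, 0], 0]
    - [255, [0, 0, 0], 0]
    - [255, [0, 0, 0], 0]
    - [255, [0, 0, -0.02], 0]

```text
time: 4.68
tool_pos: [0.5142, -0.4302, 0.0212]
tcp_rot: [-0.006, 0.608, 0.794, 0.001]
ft_force: [-0.1, 0.9, -2.6]
gripper_width: 0.0537
```

The pack is held (opening 53.5 mm). I'll lift it and carry it over the cradle, about 14 mm towards the ledge from the seat.

Run:
```python
from h import *
s=observe();print(s['tool_pos'],rel(s,.6053,-.2095,.10,-1.47))
```

```text
tool y yaw 15.13 tilt [-0.0089  0.0088 -0.9999]
[ 0.51417852 -0.43015736  0.02123362] (array([ 0.3802,  0.2901, -0.1553]), np.float64(0.553))
```

Request:
drive_tool:
  series:
    - [255, [0, 0, -0.1], 0]
    - [255, [0.06, 0.045, -0.155], 0.15]
    - [255, [0.17, 0.13, -0.155], 0.35]
    - [255, [0.28, 0.21, -0.155], 0.553]
    - [255, [0.36, 0.275, -0.155], 0.553]

```text
time: 5.3
tool_pos: [0.6002, -0.2209, 0.1002]
tcp_rot: [-0.006, 0.716, 0.698, -0.0]
ft_force: [1.0, -1.0, -2.2]
gripper_width: 0.0535
```

Run:
```python
from h import *
s=observe();print(s['tool_pos'],s['gripper_width'],rel(s,.6053,-.2095,.085,-1.47))
```

```text
tool y yaw -1.53 tilt [-0.009   0.0087 -0.9999]
[ 0.60019714 -0.2209401   0.10015585] 0.05353237151135971 (array([0.0229, 0.0099, 0.0304]), np.float64(-0.002))
```

Request:
drive_tool:
  series:
    - [255, [0.012, 0.006, 0.015], 0]
    - [255, [0.023, 0.01, 0.03], 0]
    - [255, [0.023, 0.01, 0.03], 0]
    - [255, [0.023, 0.01, 0.03], 0]
    - [255, [0.023, 0.01, 0.03], 0]

```text
time: 5.92
tool_pos: [0.6052, -0.2108, 0.0855]
tcp_rot: [-0.006, 0.717, 0.697, -0.0]
ft_force: [-0.3, -0.3, -1.8]
gripper_width: 0.0533
```

Run:
```python
from h import *
s=observe();print(s['tool_pos'],s['gripper_width'],rel(s,.6053,-.2095,.085,-1.47))
for n in("wrist","side","scene"):
    p,d=eyes.grab_frame(n);np.savez(n+"4.npz",p=p,d=d,q=s['tcp_rot'],t=s['tool_pos'])
    if n!="wrist": p=cv2.resize(p[130:300,230:450],None,fx=3,fy=3)
    cv2.imwrite(f"pics/{n}4.png",p[:,:,::-1])
```

```text
tool y yaw -1.64 tilt [-0.0086  0.0084 -0.9999]
[ 0.60515901 -0.21081213  0.08552833] 0.05331344701288581 (array([0.0026, 0.0002, 0.0011]), np.float64(-0.006))
```

View pics/wrist4.png

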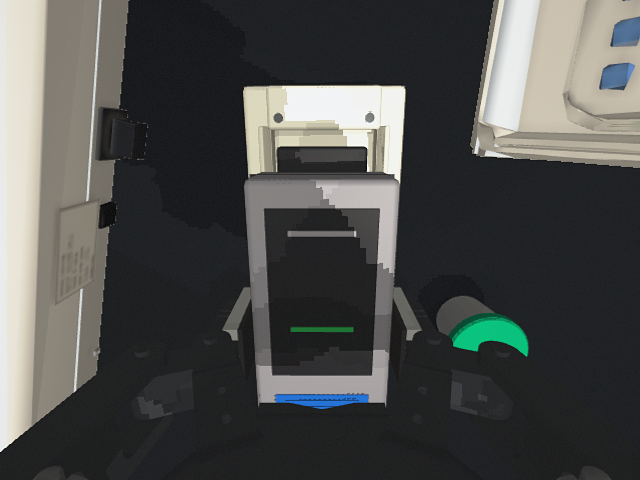

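View pics/side4.png

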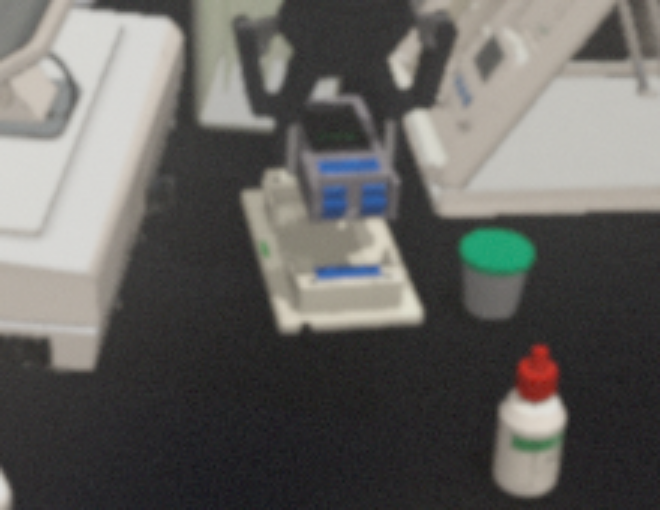

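The wrist view shows the pack above the cradle: tongue at (322,160), lip block at (325,115), plate edges at columns 245 and 405. The side view shows the tab end level. I'll check lateral alignment numerically.

Run:
```python
from h import *
p,d,s=load("wrist4.npz");c,T=T_cam_world("wrist",s);P=cloud(c,T,d)*1000
ey=np.array([-.0257,-.9997]);ex=np.array([-.9997,.0257]);o=np.array([605.7,-195.5])
L=P[...,:2]-o;x=L@ex;y=L@ey;z=P[...,2]
def st(k,name): print(name,k.sum(),'x',np.percentile(x[k],[.5,50,99.5]).round(1),'mid',((np.percentile(x[k],.5)+np.percentile(x[k],99.5))/2).round(2),'y',np.percentile(y[k],[.5,99.5]).round(1),'z',np.percentile(z[k],[5,50,95]).round(1))
top=(z>92)&(z<110)&(abs(x)<32)&(y<45)
roi=np.zeros_like(top);roi[80:410,230:410]=1
k=top&roi&(y<-5);st(k,'packtop')
for a,b in((-46,-40),(-30,-20),(-20,-12)):
    st(k&(y>a)&(y<b),f'pk{a}')
k=roi&(z>60)&(z<88)&(y<-35)&(y>-70)&(abs(x)<24);st(k,'tongue')
k=roi&(z>8)&(z<14)&(y<-62);st(k,'plate')
k=roi&(z>23)&(z<30)&(y<-58);st(k,'lip');
k=roi&(z>8)&(z<14);st(k,'plateall')
tz=z[(z>92)&(z<110)&roi];yy=y[(z>92)&(z<110)&roi]
print('slope',np.polyfit(yy,tz,1))
```

```text
packtop 15853 x [-25.7   0.7  27.1] mid 0.69 y [-42.5  -5.2] z [ 99.8 101.3 102.3]
pk-46 1557 x [-25.2   0.8  26.6] mid 0.69 y [-42.6 -40. ] z [ 93.1 100.3 101.8]
pk-30 4136 x [-25.7   0.4  27.1] mid 0.71 y [-30.  -20.1] z [100.3 101.4 102.4]
pk-20 3129 x [-25.5   0.5  27. ] mid 0.74 y [-20. -12.] z [100.3 101.4 102.4]
tongue 2674 x [-21.9   0.5  21.9] mid 0.02 y [-52.5 -42.3] z [77.8 79.3 82.5]
plate 1828 x [-45.3 -32.1  45.5] mid 0.08 y [-83.3 -62.2] z [ 9.1 10.6 11.8]
lip 5134 x [-31.5  -0.2  31.8] mid 0.14 y [-81.4 -58.7] z [25.3 26.6 27.9]
plateall 4911 x [-45.4  -3.   45.6] mid 0.1 y [-83.  -33.2] z [ 9.3 10.6 11.8]
slope [6.73285619e-03 1.01330761e+02]
```

Same-camera check: the pack is 0.6 mm off laterally and 15 mm towards the ledge, level at 73 mm. I'll correct sideways by 0.6 mm and lower it to just above the ledge.

Request:
drive_tool:
  series:
    - [255, [0, 0.001, 0.03], 0]
    - [255, [0, 0.001, 0.055], 0]
    - [255, [0, 0.001, 0.074], 0]
    - [255, [0, 0.001, 0.074], 0]
    - [255, [0, 0.001, 0.074], 0]

```text
time: 6.7
tool_pos: [0.6056, -0.2098, 0.0486]
tcp_rot: [-0.006, 0.717, 0.697, -0.0]
ft_force: [0.8, -0.6, -2.4]
gripper_width: 0.0535
```

Run:
```python
from h import *
s=observe();print(s['tool_pos'],s['ft_force'],s['ft_torque'],rel(s,.6058,-.2108,.036,-1.47))
```

```text
tool y yaw -1.58 tilt [-0.0086  0.0085 -0.9999]
[ 0.60555225 -0.20980811  0.04858193] [ 0.75761507 -0.62269348 -2.35712843] [-0.03200191 -0.01117178 -0.04828547] (array([-0.0022,  0.0008,  0.0251]), np.float64(-0.004))
```

Next I'll pivot the pack against the ledge slowly: lower 8 mm and watch the force.

Request:
drive_tool:
  series:
    - [255, [0, 0, 0.005], 0]
    - [255, [0, 0, 0.009], 0]
    - [255, [0, 0, 0.013], 0]
    - [255, [0, 0, 0.016], 0]
    - [255, [0, 0, 0.016], 0]

```text
time: 7.32
tool_pos: [0.606, -0.2091, 0.0431]
tcp_rot: [-0.006, 0.717, 0.697, 0.001]
ft_force: [-3.2, 3.4, 5.8]
gripper_width: 0.0529
```

```bash
cat > look.py <<'E'
from h import *
import sys
tag=sys.argv[1]
s=observe();print(s['tool_pos'],s['ft_force'].round(1))
p,d=eyes.grab_frame("wrist");np.savez(f"w{tag}.npz",p=p,d=d,q=s['tcp_rot'],t=s['tool_pos']);cv2.imwrite(f"pics/w{tag}.png",p[:,:,::-1])
c,T=T_cam_world("wrist",s);P=cloud(c,T,d)*1000
ey=np.array([-.0257,-.9997]);ex=np.array([-.9997,.0257]);o=np.array([605.7,-195.5])
L=P[...,:2]-o;x=L@ex;y=L@ey;z=P[...,2]
roi=np.zeros(x.shape,bool);roi[80:410,230:410]=1
for a in range(-72,40,4):
    k=roi&(abs(x)<15)&(y>a)&(y<a+4)
    if k.sum()>15: print(a+2,np.median(z[k]).round(1),end='; ')
print()
for a,b in((-40,-28),(-25,-10)):
    k=roi&(abs(x)<32)&(y>a)&(y<b)&(z>36);print('x',np.percentile(x[k],[.5,99.5]).round(1) if k.sum()>50 else None)
E
python3 look.py 5
```

```text
[ 0.60601737 -0.20907152  0.04308236] [-3.2  3.4  5.8]
-70 26.7; -66 26.6; -62 26.5; -58 10.8; -54 11.0; -50 33.3; -46 33.7; -42 55.3; -38 55.9; -34 56.3; -30 56.6; -26 57.0; -22 57.1; -18 57.3; -14 57.6; -10 57.8; -6 58.0; -2 58.3; 2 58.5; 6 59.6; 10 59.0; 14 59.2; 18 59.4; 22 59.7; 26 59.9; 30 60.1; 34 60.2; 38 60.4; 
x [-26.6  26.2]
x [-26.5  26.4]
```

It pivots as planned (slope now 0.06 rad, centred, 8 N). I'll go further.

Request:
drive_tool:
  series:
    - [255, [0, 0, 0.008], 0]
    - [255, [0, 0, 0.012], 0]
    - [255, [0, 0, 0.016], 0]
    - [255, [0, 0, 0.019], 0]
    - [255, [0, 0, 0.019], 0]

```text
time: 8.0
tool_pos: [0.6062, -0.2072, 0.0359]
tcp_rot: [-0.006, 0.716, 0.698, 0.002]
ft_force: [-3.7, 5.6, 7.2]
gripper_width: 0.0535
```

```bash
python3 look.py 6
```

```text
[ 0.60622165 -0.20723241  0.03587734] [-3.7  5.6  7.2]
-70 26.7; -66 26.7; -62 26.6; -58 10.9; -54 10.7; -50 16.9; -46 18.7; -42 41.2; -38 42.1; -34 43.1; -30 44.0; -26 44.8; -22 45.5; -18 46.4; -14 47.2; -10 48.1; -6 48.9; -2 49.7; 2 51.1; 6 51.5; 10 52.2; 14 53.0; 18 53.8; 22 54.6; 26 55.5; 30 56.2; 34 57.0; 38 57.8; 
x [-26.8  26.1]
x [-26.8  26.1]
```

Slope is 0.207 rad, with the tongue top at 17 mm (lip underside 21) and its tip at y≈-52. I'll slide the tongue under the lip, about 15.5 mm along tool x.

Request:
drive_tool:
  series:
    - [255, [0.008, 0, 0.003], 0]
    - [255, [0.016, 0, 0.003], 0]
    - [255, [0.024, 0, 0.003], 0]
    - [255, [0.03, 0, 0.003], 0]
    - [255, [0.03, 0, 0.003], 0]

```text
time: 8.68
tool_pos: [0.607, -0.1922, 0.0349]
tcp_rot: [-0.006, 0.716, 0.698, 0.002]
ft_force: [0.4, -2.1, 1.9]
gripper_width: 0.0536
```

```bash
python3 look.py 7; python3 -c "
from h import *
p,d=eyes.grab_frame('side');p=cv2.resize(p[150:290,270:430],None,fx=4,fy=4,interpolation=2);cv2.imwrite('pics/s7.png',p[:,:,::-1])"
```

```text
[ 0.60702684 -0.1921701   0.0349059 ] [ 0.4 -2.1  1.9]
-70 26.7; -66 26.7; -62 27.0; -58 40.5; -54 41.4; -50 42.4; -46 43.2; -42 44.1; -38 44.7; -34 45.5; -30 46.3; -26 47.1; -22 47.9; -18 48.7; -14 49.5; -10 50.9; -6 51.1; -2 51.8; 2 52.6; 6 53.3; 10 54.1; 14 54.9; 18 55.5; 22 56.4; 26 57.1; 
x [-27.1  26. ]
x [-31.3  31.5]
```

View pics/w7.png

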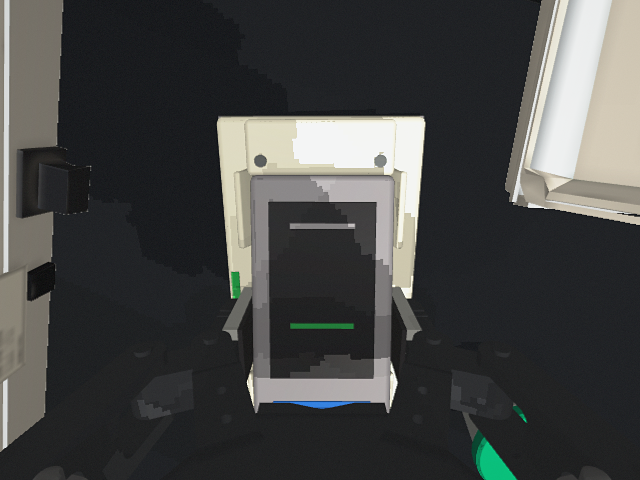

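View pics/s7.png

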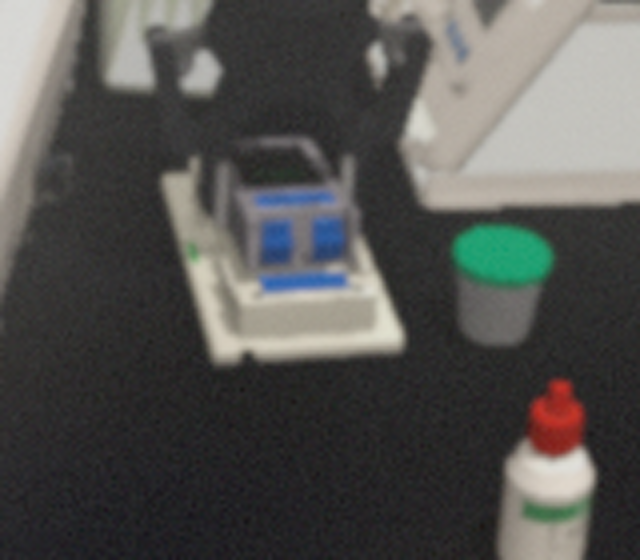

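The tongue has disappeared under the lip and the tab end is about 20 mm high. The body front's top edge is at y≈-60, so the nose tip is around -65. I'll push about 3 mm deeper.

Request:
drive_tool:
  series:
    - [255, [0.003, 0, 0.001], 0]
    - [255, [0.006, 0, 0.001], 0]
    - [255, [0.006, 0, 0.001], 0]
    - [255, [0.006, 0, 0.001], 0]
    - [255, [0.006, 0, 0.001], 0]

```text
time: 9.4
tool_pos: [0.6071, -0.1914, 0.0351]
tcp_rot: [-0.004, 0.717, 0.697, 0.001]
ft_force: [-0.9, -6.7, 2.9]
gripper_width: 0.0537
```

```bash
cat > edge.py <<'E'
from h import *
import sys
p,d,s=load(sys.argv[1]);c,T=T_cam_world("wrist",s);P=cloud(c,T,d)*1000
ey=np.array([-.0257,-.9997]);ex=np.array([-.9997,.0257]);o=np.array([605.7,-195.5])
L=P[...,:2]-o;x=L@ex;y=L@ey;z=P[...,2]-.6
roi=np.zeros(x.shape,bool);roi[80:410,230:410]=1
k=roi&(abs(x)<24)&(z>30)&(y<25)
a,b=np.polyfit(y[k],z[k],1);th=np.arctan(a)
k2=k&(abs(z-(a*y+b))<1.5);a,b=np.polyfit(y[k2],z[k2],1);th=np.arctan(a);yc=np.percentile(y[k2],.3)
zc=a*yc+b;ce,se=np.cos(th),np.sin(th)
f=lambda dy,dz:(round(yc+dy*ce-dz*se,1),round(zc+dy*se+dz*ce,1))
print('tilt',th.round(3),'front corner',yc.round(1),zc.round(1),'nose',f(-10,-25),'origin',f(58,-28),'pad',f(96,0))
E
python3 look.py 8; python3 edge.py w7.npz;python3 edge.py w8.npz
```

```text
[ 0.60713285 -0.1914098   0.03511262] [-0.9 -6.7  2.9]
-70 26.7; -66 26.7; -62 27.4; -58 40.8; -54 41.6; -50 42.6; -46 43.4; -42 44.2; -38 44.9; -34 45.7; -30 46.6; -26 47.3; -22 48.2; -18 49.0; -14 50.4; -10 50.7; -6 51.5; -2 52.1; 2 53.0; 6 53.8; 10 54.6; 14 55.3; 18 56.0; 22 56.8; 26 57.5; 
x [-27.3  26. ]
x [-31.3  31.4]
tilt 0.211 front corner -60.1 41.2 nose (np.float64(-64.6), np.float64(14.7)) origin (np.float64(2.5), np.float64(26.0)) pad (np.float64(33.8), np.float64(61.3))
tilt 0.214 front corner -60.6 41.3 nose (np.float64(-65.0), np.float64(14.7)) origin (np.float64(2.0), np.float64(26.3)) pad (np.float64(33.2), np.float64(61.7))
```

The advance stalled at 6.7 N with the nose at y≈-65 (z≈14.7, pad z≈61); the hook condition already holds. I'll lower the grip to reduce the tilt while keeping gentle inward pressure.

Request:
drive_tool:
  series:
    - [255, [0.004, 0, 0.004], 0]
    - [255, [0.005, 0, 0.008], 0]
    - [255, [0.006, 0, 0.01], 0]
    - [255, [0.006, 0, 0.01], 0]
    - [255, [0.006, 0, 0.01], 0]

```text
time: 10.07
tool_pos: [0.6074, -0.192, 0.0317]
tcp_rot: [-0.001, 0.717, 0.697, -0.001]
ft_force: [-1.5, -8.3, 6.3]
gripper_width: 0.0536
```

```bash
python3 look.py 9; python3 edge.py w9.npz
```

```text
[ 0.6073905  -0.1919589   0.03166108] [-1.5 -8.3  6.3]
-70 26.7; -66 26.6; -62 27.0; -58 40.2; -54 40.9; -50 41.7; -46 42.2; -42 42.9; -38 43.4; -34 44.1; -30 44.6; -26 45.2; -22 45.8; -18 46.4; -14 47.5; -10 47.6; -6 48.2; -2 48.7; 2 49.3; 6 49.9; 10 50.5; 14 51.0; 18 51.4; 22 52.0; 26 52.6; 
x [-27.3  25.5]
x [-31.3  31.3]
tilt 0.164 front corner -60.2 40.9 nose (np.float64(-66.0), np.float64(14.6)) origin (np.float64(1.6), np.float64(22.7)) pad (np.float64(34.5), np.float64(56.6))
```

Request:
drive_tool:
  series:
    - [255, [0.004, -0.001, 0.005], 0]
    - [255, [0.005, -0.001, 0.009], 0]
    - [255, [0.006, -0.001, 0.011], 0]
    - [255, [0.006, -0.001, 0.011], 0]
    - [255, [0.006, -0.001, 0.011], 0]

```text
time: 10.75
tool_pos: [0.6074, -0.1925, 0.0282]
tcp_rot: [0.001, 0.718, 0.696, -0.003]
ft_force: [-1.6, -7.7, 6.9]
gripper_width: 0.0535
```

```bash
python3 look.py 10; python3 edge.py w10.npz
```

```text
[ 0.60739588 -0.19249886  0.02820169] [-1.6 -7.7  6.9]
-70 26.7; -66 26.7; -62 26.9; -58 39.5; -54 40.1; -50 40.5; -46 41.1; -42 41.6; -38 41.8; -34 42.2; -30 42.5; -26 42.9; -22 43.4; -18 43.7; -14 44.6; -10 44.7; -6 44.9; -2 45.3; 2 45.7; 6 46.0; 10 46.4; 14 46.8; 18 47.0; 22 47.4; 26 47.9; 30 48.3; 
x [-27.3  25.5]
x [-31.3  31.1]
tilt 0.121 front corner -59.8 40.2 nose (np.float64(-66.7), np.float64(14.2)) origin (np.float64(1.1), np.float64(19.4)) pad (np.float64(35.5), np.float64(51.8))
```

Tilt is now 0.12 rad, with the nose at about (-66.7, 14) and the pad at about 52 mm. It's hooked and near its rest angle, so I'll release and rise.

Request:
drive_tool:
  series:
    - [100, [0, 0, 0], 0]
    - [0, [0, 0, 0], 0]
    - [0, [0, 0, 0], 0]
    - [0, [0, 0, 0], 0]
    - [0, [0, 0, -0.02], 0]

```text
time: 11.42
tool_pos: [0.6063, -0.1916, 0.0369]
tcp_rot: [-0.0, 0.718, 0.696, -0.004]
ft_force: [0.4, -0.3, 0.6]
gripper_width: 0.0855
```

Request:
drive_tool:
  series:
    - [0, [0, 0, -0.06], 0]
    - [60, [0, 0, -0.12], 0]
    - [120, [0, 0, -0.14], 0]
    - [180, [0, 0, -0.14], 0]
    - [255, [0, 0, -0.14], 0]

```text
time: 12.05
tool_pos: [0.6058, -0.1909, 0.1054]
tcp_rot: [-0.001, 0.718, 0.696, -0.004]
ft_force: [0.3, 1.4, 0.0]
gripper_width: 0.0125
```

```bash
python3 look.py 11; python3 edge.py w11.npz;python3 -c "
from h import *
p,d=eyes.grab_frame('side');p=cv2.resize(p[150:290,270:430],None,fx=4,fy=4,interpolation=2);cv2.imwrite('pics/s11.png',p[:,:,::-1])"
```

```text
[ 0.60582907 -0.19090304  0.10537035] [0.3 1.4 0. ]
-70 26.7; -66 26.7; -62 26.7; -58 39.5; -54 40.1; -50 40.6; -46 41.1; -42 41.6; -38 41.8; -34 42.2; -30 42.7; -26 43.0; -22 168.9; -18 142.3; -14 131.6; -10 114.6; -6 45.9; -2 46.5; 2 98.0; 6 46.9; 10 46.5; 14 47.0; 18 47.3; 22 47.6; 26 48.1; 30 48.9; 34 49.3; 38 49.7; 
x [-27.3  25.9]
x [-26.4  27.6]
tilt 0.606 front corner -15.2 102.8 nose (np.float64(-9.2), np.float64(76.5)) origin (np.float64(48.4), np.float64(112.8)) pad (np.float64(63.7), np.float64(157.4))
```

View pics/w11.png

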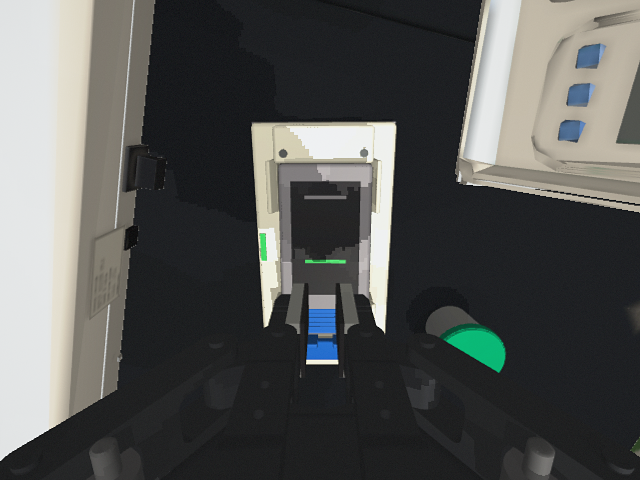

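View pics/s11.png

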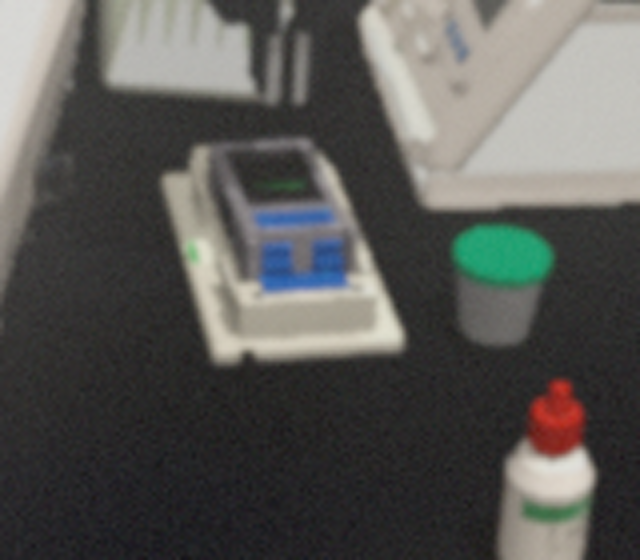

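The pack is hooked and rests at about 0.115 rad, with the pad near 49 mm, so the tabs are on the ledge as predicted. In the side view the tabs are just above the blue ledge at (305,280). I'll move the closed fingers over the pad.

Run:
```python
from h import *
s=observe();print(s['tool_pos'],s['gripper_width'],rel(s,.605,-.2335,.067,-1.47))
```

```text
tool y yaw -1.74 tilt [-0.0083 -0.0037 -1.    ]
[ 0.60563818 -0.19084125  0.10505934] 0.0003290694890010086 (array([-0.085 ,  0.0019,  0.0764]), np.float64(-0.009))
```

Request:
drive_tool:
  series:
    - [255, [-0.05, 0, 0], 0]
    - [255, [-0.085, 0, 0.02], -0.009]
    - [255, [-0.085, 0, 0.05], -0.009]
    - [255, [-0.085, 0, 0.074], -0.009]
    - [255, [-0.085, 0, 0.074], -0.009]

```text
time: 12.78
tool_pos: [0.6025, -0.2323, 0.0656]
tcp_rot: [-0.004, 0.716, 0.698, -0.005]
ft_force: [0.1, -1.1, 0.4]
gripper_width: 0.0002
```

Run:
```python
from h import *
s=observe();print(s['tool_pos'],s['ft_force'],rel(s,.605,-.2335,.047,-1.47))
p,d=eyes.grab_frame('wrist');cv2.imwrite('pics/w12.png',p[:,:,::-1])
```

```text
tool y yaw -1.45 tilt [-0.0124 -0.0014 -0.9999]
[ 0.60249566 -0.23226229  0.06555728] [ 0.05603949 -1.09299717  0.43337628] (array([-0.0023,  0.0055,  0.0371]), np.float64(0.001))
```

View pics/w12.png

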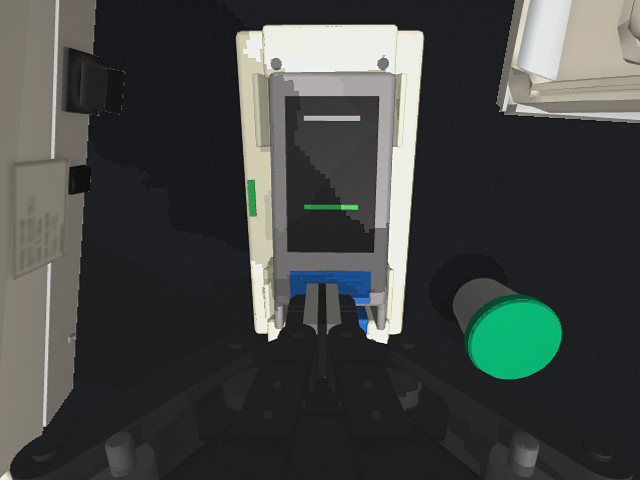

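The closed fingers are over the blue pad at (325,290), slightly left. I'll correct by 2.5 mm and press down progressively.

Request:
drive_tool:
  series:
    - [255, [0, 0.005, 0.005], 0]
    - [255, [0, 0.005, 0.016], 0]
    - [255, [0, 0.005, 0.026], 0]
    - [255, [0, 0.005, 0.036], 0]
    - [255, [0, 0.005, 0.044], 0]

```text
time: 13.45
tool_pos: [0.6075, -0.2345, 0.0489]
tcp_rot: [0.001, 0.716, 0.698, -0.004]
ft_force: [-3.5, 0.1, 38.9]
gripper_width: 0.0004
```

```bash
python3 look.py 13
```

```text
[ 0.60748763 -0.23447725  0.04888691] [-3.5  0.1 38.9]
-54 38.6; -50 38.8; -46 38.9; -42 39.0; -38 39.0; -34 38.9; -30 38.9; -26 38.9; -22 38.9; -18 38.9; -14 38.9; -10 38.9; -6 38.9; -2 39.0; 2 38.9; 6 38.9; 10 38.8; 14 38.9; 18 38.8; 22 112.1; 26 87.6; 30 69.7; 34 59.8; 38 76.5; 
x [-27.4  25.4]
x [-27.5  25.4]
```

It's pressed home: the top is level at 38.3 mm, with 39 N at the wrist. I'll lift off and check that it stays.

Request:
drive_tool:
  series:
    - [255, [0, 0, -0.02], 0]
    - [255, [0, 0, -0.06], 0]
    - [255, [-0.02, 0, -0.15], 0]
    - [255, [-0.02, 0, -0.22], 0]
    - [255, [-0.02, 0, -0.22], 0]

```text
time: 14.12
tool_pos: [0.6103, -0.2449, 0.165]
tcp_rot: [0.005, 0.716, 0.698, -0.003]
ft_force: [0.3, -0.2, -0.0]
gripper_width: 0.0001
```

```bash
python3 look.py 14;python3 edge.py w14.npz; python3 -c "
from h import *
for n in('side','scene'):
    p,d=eyes.grab_frame(n);np.savez(n+'14.npz',p=p,d=d)
    q=p[150:290,270:430];cv2.imwrite('pics/%s14.png'%n,cv2.resize(q,None,fx=4,fy=4,interpolation=2)[:,:,::-1])
    c,T=T_cam_world(n);P=cloud(c,T,d)
    f0=np.load(n+'0.npz')
    for nm,cx,cy,r,zl in(('cup',.697,-.267,.035,.01),('bottle',.662,-.445,.03,.01),('timer',.349,-.408,.05,.006)):
        for D in (f0['d'],d):
            Q=cloud(c,T,D);k=(np.hypot(Q[...,0]-cx,Q[...,1]-cy)<r)&(Q[...,2]>zl);print(n,nm,k.sum(),np.nanmedian(Q[k],0).round(4))
"
```

```text
[ 0.61028531 -0.24488702  0.16501942] [ 0.3 -0.2 -0. ]
-58 38.8; -54 39.1; -50 39.1; -46 39.3; -42 39.4; -38 39.5; -34 39.6; -30 39.5; -26 39.6; -22 39.7; -18 39.7; -14 39.7; -10 39.9; -6 39.8; -2 40.0; 2 40.1; 6 39.9; 10 40.4; 14 40.1; 18 40.2; 22 40.1; 26 40.2; 30 222.3; 34 228.4; 38 200.3; 
x [-27.8  25.8]
x [-27.5  25.7]
tilt 0.015 front corner -56.7 38.5 nose (np.float64(-66.3), np.float64(13.3)) origin (np.float64(1.7), np.float64(11.3)) pad (np.float64(39.3), np.float64(39.9))
side cup 515 [ 0.696  -0.2757  0.0418]
side cup 548 [ 0.6949 -0.2747  0.0422]
side bottle 764 [ 0.6625 -0.4461  0.0469]
side bottle 759 [ 0.6626 -0.4457  0.0466]
side timer 960 [ 0.3498 -0.4145  0.0168]
side timer 960 [ 0.3499 -0.4151  0.0168]
scene cup 393 [ 0.6926 -0.2767  0.0382]
scene cup 404 [ 0.6919 -0.275   0.0388]
scene bottle 603 [ 0.6595 -0.4452  0.0445]
scene bottle 597 [ 0.6595 -0.4452  0.0444]
scene timer 779 [ 0.3462 -0.4138  0.0148]
scene timer 776 [ 0.3465 -0.4143  0.0149]
```

View pics/w14.png

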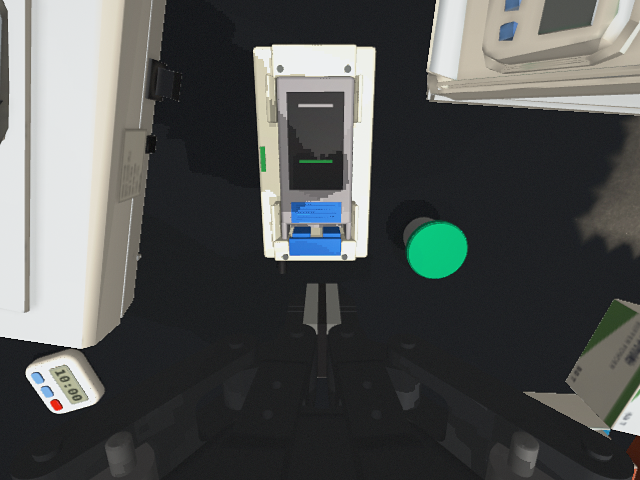

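View pics/side14.png

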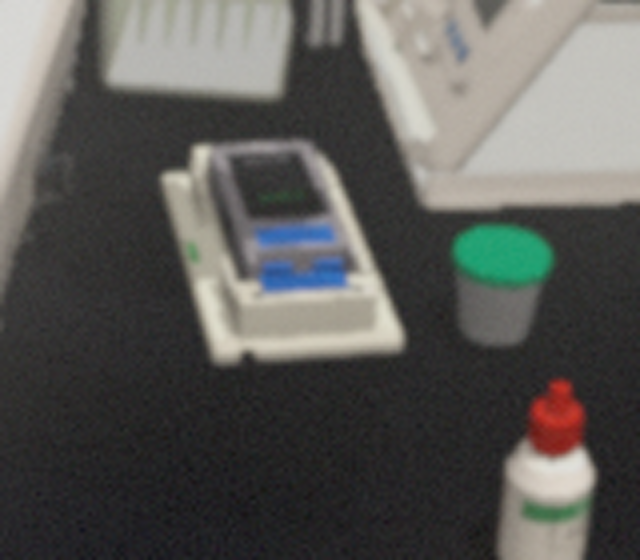

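It stays down: tilt 0.015, pad about 39.7 mm. I'll check roll and both tabs before handing in.

Run:
```python
from h import *
s=observe();p,d=eyes.grab_frame("wrist");print(s['time'],s['dq'].round(3))
cv2.imwrite("pics/w15.png",cv2.resize(p[180:275,245:385],None,fx=5.5,fy=5.5,interpolation=cv2.INTER_CUBIC)[:,:,::-1])
c,T=T_cam_world("wrist",s);P=cloud(c,T,d)*1000
ey=np.array([-.0257,-.9997]);ex=np.array([-.9997,.0257]);L=P[...,:2]-np.array([605.7,-195.5]);x=L@ex;y=L@ey;z=P[...,2]-.6
roi=np.zeros(x.shape,bool);roi[50:262,250:380]=1
for a,b in((-25,-20),(-15,-8),(8,15),(20,25)):
    k=roi&(x>a)&(x<b)&(y>30)&(y<44)&(z>30);k2=roi&(x>a)&(x<b)&(y>-50)&(y<-20)&(z>30);print((a,b),np.median(z[k]).round(2),np.median(z[k2]).round(2))
for xx in(-12,12):
    for yy in np.arange(44,64,1.5):
        k=roi&(abs(x-xx)<5)&(abs(y-yy)<.75); print(yy,np.median(z[k]).round(1) if k.sum() else None,end='; ')
    print()
```

```text
14.275 [-0.     0.015 -0.028 -0.002 -0.001 -0.   ]
(-25, -20) 39.86 38.67
(-15, -8) 40.39 38.84
(8, 15) 40.23 38.86
(20, 25) 39.63 38.57
44.0 39.6; 45.5 None; 47.0 None; 48.5 None; 50.0 None; 51.5 15.1; 53.0 25.9; 54.5 36.2; 56.0 36.4; 57.5 33.2; 59.0 32.8; 60.5 32.8; 62.0 33.0; 63.5 33.0; 
44.0 39.6; 45.5 None; 47.0 None; 48.5 None; 50.0 None; 51.5 14.9; 53.0 25.4; 54.5 36.2; 56.0 36.4; 57.5 34.2; 59.0 32.7; 60.5 32.8; 62.0 32.9; 63.5 33.3;
```

View pics/w15.png

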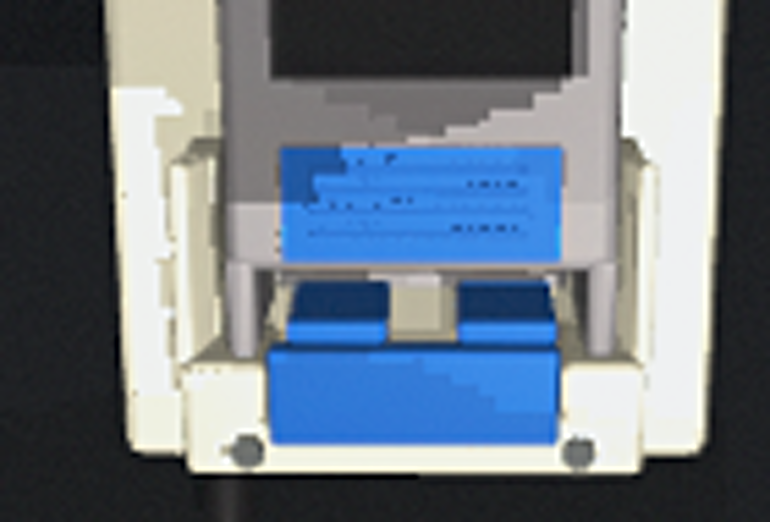

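Close-up: both tabs stand identically behind the ledge at (338,310) and (505,310). There's no roll (39.9 vs 39.6 mm), and the contact block isn't lifting the tab end. I'm handing in.

```bash
python3 -c "
from plant import ticket
print(ticket.sign_off())"
```

```text
the job is handed in; nothing more can be done
None
```

The pack is in the larger cradle with its nose under the lip and both tabs down at the ledge. It is lying flat and let go, and I handed in at about 14.3 s. The hand-in gave no verdict.

**What I did:** I gripped the pack across its ribs and tipped it nose-down about 0.21 rad by lowering its tab end onto the ledge. Then I slid the tongue under the lip and eased the tilt to 0.12 rad. After letting go, I pressed the thumb pad home with closed fingers, reading 39 N at the wrist.

**Hook stage:** the nose tip was at about y = -65 to -67 mm and z = 14 mm with the pad above 49 mm, all within the limits.

**Last checks:**

| Check | Measured | Limit |
|---|---|---|
| Pad height | 39.7–40 mm | 41.5 mm |
| Tilt | 0.015 rad | 0.06 rad |
| Pack offset from seat | about 2 mm | 5 mm |
| Nose tip y | -66.3 mm | below -64 mm |
| Nose tip z | 13.3 mm | below 17.5 mm |

- **Tabs:** I couldn't read their angles directly. Both look the same, upright behind the ledge, with no roll, and the tab end stayed down after release.
- **Other items:** the timer, cup and bottle agree with the start to within 2 mm.

**Disagreements:**
- The tongue stalled about 2 mm short of where I aimed at the steep tilt, at 6.7 N. It went in as the tilt was reduced.
- The cradle plate measured 166.5 mm against the stated 168 mm, and depth read about 0.6 mm high.
- The pack sits about 1 mm off-centre sideways, which is within the stated slack.

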